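# Feel whether the herb ball is full, then hold its dish out to range or pantry

### The job

A steel herb ball lies loose in the middle of a small hooped dish. Lift the dish level by its hoop, with the blue ear still towards you, and feel the weight: if the ball is more than half full (over 260 g; the dish itself weighs 350 g) turn the dish a quarter turn in the air so that its blue ear points squarely right, to the range, otherwise a quarter turn the other way so that the ear points squarely left, to the pantry. Keep the dish level and the ball in its middle all the while, leave the other things alone, and finish holding the dish still in the air, about 10 cm above the worktop.

Things in the scene. Friction and masses are not known exactly. Their poses are not given: they have to be found in the camera images.
- dish: round white dish, 171 mm across, 30 mm high, loose, 350 g. Origin under its centre, z up; a flat blue ear (40 mm wide, 8 mm thick, tip 137 mm from the centre) sticks out along its -x axis. A stiff steel hoop stands over it in its x-z plane, posts 86 mm either side of the centre, rod 8 mm thick, its top at 102 mm. It hangs level from its grip.
- dish_grip (a point): where to pinch the dark wooden grip on top of the hoop, straight above the dish's centre and 127 mm above its underside. The grip is an upright square bar, 24 x 24 mm, faces along the dish's x and y axes, from the hoop (102 mm) up to 142 mm: pinch it from above across either pair of faces, so any quarter-turned grasp will do.
- dish_ear (a point): middle of the blue ear's end, 120 mm from the centre of the dish along its -x axis, 22 mm above the underside. At the start the ear points towards the robot (-x), up to 0.4 rad to either side.
- dish_centre (a point): centre of the dish's floor, 8 mm above its underside. The floor slopes 7 degrees down to this point from all sides, so the ball stays in the middle unless the dish is tilted or jerked (over about 1 m/s2 sideways).
- ball: closed steel herb ball (strainer), 50 mm in diameter, dark seam and small dark holes; rests loose in the middle of the dish; origin at its centre. Its weight is hidden: about 75 g (empty) to 455 g (full), the same look; half full is 260 g. Within 40 g of half full, either side is accepted.
- range_side (a point): a point on the worktop's plane far to the right (-y), at the range; axes are those of the world
- pantry_side (a point): a point on the worktop's plane far to the left (+y), at the pantry; axes are those of the world
- honey_jar: bystander: glass honey jar with green lid, 66 mm across, 84 mm high, origin under its centre
- mug: bystander: orange mug, 81 mm across, 101 mm high, origin under its centre
- shaker: bystander: clear shaker with grey top, 44 mm across, 90 mm high, origin under its centre
Not all that is in view belongs to the job. What is shaped like the ball but yellow is not meant.

How it is judged:
By the outcome, as a careful person would: the job done as asked, in the order asked, and still so for the second after the job is handed in, while the arm keeps its last pose, push and grip.
It also fails if it takes over 42 s, if anything falls off the work surface, if the arm or the gripper's body presses on something with over 40 N, if the wrist force passes 120 N, or if a joint passes its speed limit or range.

### The arm

A 6-joint arm with a two-finger parallel gripper is mounted at the origin on a cart in front of the work surface, level with it; the furniture and walls round the work are solid. World frame = base frame: x ahead of the robot, y to its left, z up, the work surface at z = 0. Lengths are in mm, angles in degrees, forces in N, time in s.
With the tool pointing down it reaches from about 325 to 925 mm from the base axis. Payload 3.1 kg.
Tool frame: the origin (TCP) lies at the very end of the fingers, on their centre line; the grasp point (between the pads) lies grasp_offset behind it (grasp_offset is the distance from the TCP to the grasp point, in mm); z points along the fingers, y is the line along which they close (so a half turn about z gives the same grasp; the last joint's range is limited). The gripper opens to 85 mm and grips with 20 to 120 N. Pads are 22 mm wide; open, the fingers measure 114 mm over their backs; the gripper's body (76 mm by 85 mm) begins 54 mm behind the grasp point. The pads swing forward as they close: fully open they stand 13 mm farther back than shut.
Start: joints at [-73.637, 12.427, 92.441, -0, 75.132, -6.429], TCP at [242.141, -576.201, 231.3] pointing down, gripper open.
Joint ranges: [-157.48, 157.48], [-44.54, 120.13], [17.64, 146.25], [-64.5, 244.5], [7.68, 150.69], [-147.95, 147.95]. Speed limits (degrees/s): [159.86, 159.86, 180, 180, 180, 180].

### API

Orientations are given as [roll, pitch, yaw] about the fixed x, y, z axes, in that order (R = Rz(yaw) Ry(pitch) Rx(roll)).
In Python, from station import * gives the robot as it stands. Calls block until the motion is done:
- goto(position, orientation): joint-space move of the TCP to a pose.
- move_l(position, attitude=None, speed=150): straight line of the TCP; attitude=None keeps the orientation; speed is the mean speed in mm/s.
- move_j(angles): joint-space move.
- grip(opening, squeeze=None): finger opening in mm; squeeze is the grip in N (None keeps the last); returns when the fingers have stopped.
- wait(seconds).
- solve_ik(position, orientation): joint angles nearest the present ones, or None.
- get_obs(): the state.
- get_image(name): name is "scene" or "top" or "wrist"; returns the picture (384x512x3 uint8, red, green, blue); there is no depth.
- get_calibration(name): a dict with "fx", "fy", "cx", "cy" (pixels), "R" (3x3) and "t" (3): a world point X has camera coordinates R X + t; the wrist camera has in their place "mount" (4x4, takes a point from camera to tool coordinates, whose origin is the TCP and whose axes are the flange's). Camera axes: x right, y down, z forward; pixel columns grow to the right and rows downward; lengths in mm; the calibration is good to about 2 mm. A picture is of the moment at which its call begins: read the wrist's pose just before it. get_calibration takes no time and is no camera call.
A pose or a line that the arm cannot do raises Unreachable and nothing moves.
- sign_off(): hands the job in; it is judged then, once.
Trained networks look in the newest picture that a camera, given by its name, has taken for a name from the list of things; names that differ only in an ending like _2 or _b are one class to them, and where a whole thing is asked for, a point or a joint stands for the part that bears it (a point fixed in the world has none). Each returns a list of dicts, best first, with "score" (0 to 1); they miss things now and then, are a little off and sometimes report something else, mostly with a low value. They report only what shows in the picture. A call takes as long as a camera call. They do not tell look-alikes from the thing itself.
- spot_in(name, camera): "extent" ([centre column, centre row, width, height] in pixels, round what is visible of it).
- regions_of(name, camera): "region" (384x512 bool, what is visible of it) and "extent" ([centre column, centre row, width, height] in pixels, round what is visible of it).
The state is a dict: "t": time; "joint_pos": joint angles; "qvel": joint speeds; "effort": joint torques, N m; "tcp_pos": TCP position; "ee_rot": TCP orientation; "wrist_force": force on the tool from outside, world axes, zero at the start; "moment": the same for the moment, N m; "grip_width": finger opening in mm; "grip_force": force on a finger pad.
Only numpy, scipy, OpenCV 4.12 (cv2) and the standard library are available. Lean on these libraries where they do the work, as an engineer would, in place of code of your own. Each camera call takes 0.05 s, during which the arm holds its last target. There are 200 camera calls.

## Working session

There is one attempt and no reset: what is moved stays moved. The work goes in short steps, each a Python script; the robot and the scene stay as the last script left them, time stands still between calls to the robot, and variables do not carry over. Pictures are saved under pics/ and viewed, at most 10 in all, crops included, and the job is handed in when it is done.

```bash
mkdir -p pics; ls
python3 - <<'E'
from station import *
import cv2,numpy as np
o=get_obs();print({k:np.round(v,2) for k,v in o.items()})
ims=[]
for c in("scene","top"):
    im=get_image(c);cv2.imwrite(f"pics/{c}0.png",im[:,:,::-1]);ims.append(im[:,:,::-1])
    for n in("dish","dish_grip","dish_ear","ball","honey_jar","mug","shaker"):
        print(c,n,[(np.round(d["extent"]).tolist(),round(d["score"],2)) for d in spot_in(n,c)])
    print(get_calibration(c))
print(get_calibration("wrist"))
try: print(grasp_offset)
except Exception as e: print(e)
E
```

```text
pics
{'t': np.float64(0.0), 'joint_pos': array([-73.64,  12.48,  92.53,  -0.  ,  75.13,  -6.43]), 'qvel': array([-0.08,  0.  ,  0.02, -0.  ,  0.05,  0.  ]), 'effort': array([-0.000e+00, -3.968e+01, -3.039e+01, -0.000e+00,  1.000e-02,
       -0.000e+00]), 'tcp_pos': array([ 241.91, -575.39,  229.95]), 'ee_rot': array([-1.7986e+02, -2.0000e-02,  2.2790e+01]), 'wrist_force': array([-0.05, -0.56,  0.04]), 'moment': array([-0.03,  0.01,  0.  ]), 'grip_force': np.float64(0.0), 'grip_width': np.float64(85.06)}
scene dish [([256.0, 208.0, 43.0, 44.0], 0.59)]
scene dish_grip [([196.0, 180.0, 16.0, 24.0], 0.66), ([256.0, 212.0, 48.0, 44.0], 0.58)]
scene dish_ear [([257.0, 209.0, 44.0, 49.0], 0.67)]
scene ball [([287.0, 233.0, 17.0, 11.0], 0.66), ([255.0, 215.0, 14.0, 12.0], 0.44)]
scene honey_jar [([195.0, 181.0, 14.0, 24.0], 0.57)]
scene mug [([332.0, 229.0, 22.0, 34.0], 0.94)]
scene shaker [([291.0, 254.0, 11.0, 27.0], 0.53)]
{'fx': 457.1375783607599, 'fy': 457.1375783607599, 'cx': 251.2513104239113, 'cy': 190.30048766738116, 'R': array([[ 0.78770887, -0.61578445,  0.01800692],
       [-0.24
[... 496 characters left out ...]
9.89883731873863, 'R': array([[-0.36138693, -0.9324032 ,  0.00487339],
       [-0.77525697,  0.29756704, -0.55716289],
       [ 0.51805031, -0.20512952, -0.83038892]]), 't': array([ 179.04158642,  424.42987758, 1740.77072205])}
{'fx': 341.2098631554812, 'fy': 341.2098631554812, 'cx': 255.50897358907852, 'cy': 190.78093214208778, 'mount': array([[-3.29744186e-04, -9.44393222e-01, -3.28818086e-01,
         8.38805180e+01],
       [ 9.99999754e-01, -1.08098019e-04, -6.92349595e-04,
         8.50825696e-01],
       [ 6.18305681e-04, -3.28818233e-01,  9.44393026e-01,
        -1.41716045e+02],
       [ 0.00000000e+00,  0.00000000e+00,  0.00000000e+00,
         1.00000000e+00]])}
18.700000000000003
```

Run:
```python
import cv2,numpy as np
a=cv2.imread("pics/scene0.png")[130:290,160:370];b=cv2.imread("pics/top0.png")[130:270,170:370]
a=cv2.resize(a,(394,300),interpolation=cv2.INTER_CUBIC);b=cv2.resize(b,(400,280),interpolation=cv2.INTER_CUBIC)
c=np.zeros((300,794,3),np.uint8);c[:,:394]=a;c[:280,394:]=b
cv2.imwrite("pics/c0.png",c)
cv2.imwrite("pics/full.png",cv2.resize(np.hstack([cv2.imread("pics/scene0.png"),cv2.imread("pics/top0.png")]),(800,300)))
```

```text
(no output)
```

View pics/full.png

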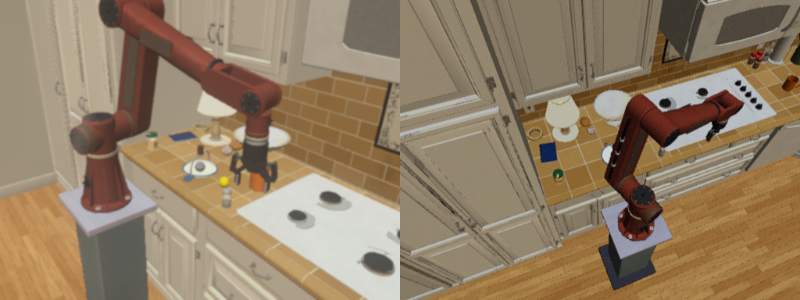

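View pics/c0.png

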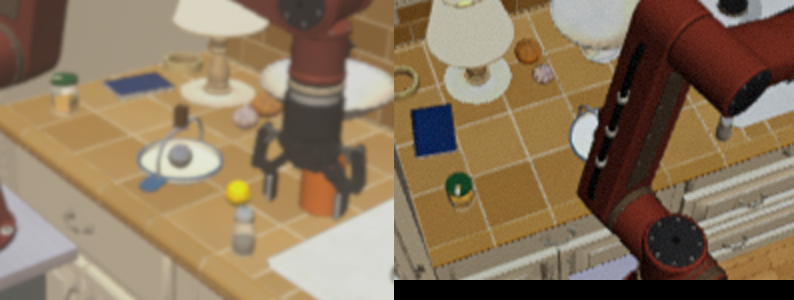

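The dish is at scene pixel (256,215), with the grey ball at (255,213), the dark grip at (256,192) and the blue ear at (241,228).

Look-alikes:
- Yellow ball at (287,232): a decoy.
- Garlic and onion at about (290,192): not meant.
- White plate at about (345,172) and lamp foot at (276,178): not meant.

The ball in the hooped dish is the one I want.

```bash
cat > h.py <<'E'
from station import *
import cv2,numpy as np
from scipy.spatial.transform import Rotation as Ro
def ray(cal,u,v,obs=None):
    d=np.array([(u-cal["cx"])/cal["fx"],(v-cal["cy"])/cal["fy"],1.])
    if obs is None: R=np.array(cal["R"]);return -R.T@cal["t"],R.T@d
    T=np.eye(4);T[:3,:3]=Ro.from_euler("xyz",obs["ee_rot"],degrees=True).as_matrix();T[:3,3]=obs["tcp_pos"]
    M=T@np.array(cal["mount"]);return M[:3,3],M[:3,:3]@d
def atz(r,z): return r[0]+r[1]*(z-r[0][2])/r[1][2]
def tri(rs):
    A=np.zeros((3,3));b=np.zeros(3)
    for c,d in rs:
        d=d/np.linalg.norm(d);P=np.eye(3)-np.outer(d,d);A+=P;b+=P@c
    x=np.linalg.solve(A,b);return x,[np.linalg.norm(np.cross(x-c,d/np.linalg.norm(d))) for c,d in rs]
E
python3 - <<'E'
from h import *
c=get_calibration("scene")
for n,u,v,z in [("ball",255.5,213,33),("grip",256.5,192,127),("ear",241,228,22),("shaker",291,264,0),("mug",332,243,0),("jar",195,190,0),("yellow",287,232,115),("lampfoot",276,179,5),("lampshade",277,140,180),("garlic",290,194,0)]:
    print(n,atz(ray(c,u,v),z).round())
E
```

```text
ball [456. -54.  33.]
grip [447. -68. 127.]
ear [357. -98.  22.]
shaker [ 369. -347.    0.]
mug [ 571. -336.    0.]
jar [419. 314.   0.]
yellow [ 357. -333.  115.]
lampfoot [772. 193.   5.]
lampshade [789. 217. 180.]
garlic [723.  45.   0.]
```

Run:
```python
from h import *
import pickle
D=[]
ims=[]
for i,(x,y) in enumerate([(450,-25),(450,-125)]):
    goto([x,y,330],[180,0,90]); wait(.3)
    o=get_obs();im=get_image("wrist");D.append((o,im));ims.append(im[:,:,::-1])
    for n in("dish","dish_grip","dish_ear","ball"):
        print(i,n,[(np.round(d["extent"],1).tolist(),round(d["score"],2)) for d in regions_of(n,"wrist")])
    print(o["t"],o["tcp_pos"],o["joint_pos"].round())
pickle.dump(D,open("D.pkl","wb"))
cv2.imwrite("pics/w0.png",cv2.resize(np.hstack(ims),(800,300)))
for i in(0,1): cv2.imwrite(f"pics/w_{i}.png",ims[i])
```

```text
0 dish [([249.2, 156.4, 161.1, 129.7], 0.56)]
0 dish_grip [([250.1, 156.2, 164.9, 125.7], 0.98)]
0 dish_ear [([248.1, 157.6, 162.3, 125.9], 0.9), ([198.8, 343.0, 30.3, 54.3], 0.38)]
0 ball [([259.8, 158.4, 38.3, 29.5], 0.59), ([263.1, 270.2, 35.9, 35.2], 0.57)]
3.2417 [450.04633318 -25.40072088 329.85539536] [-12. -14. 108.  -0.  86. -12.]
1 dish [([248.4, 79.2, 170.9, 144.6], 0.93)]
1 dish_grip [([250.0, 78.0, 175.6, 150.7], 0.93)]
1 dish_ear [([248.9, 80.9, 173.7, 145.8], 0.79)]
1 ball [([264.3, 208.3, 38.0, 34.5], 0.95), ([261.5, 82.4, 42.3, 46.2], 0.61)]
4.275 [ 450.08320354 -124.09713003  330.0502339 ] [-24. -11. 106.   0.  85. -24.]
```

View pics/w_0.png

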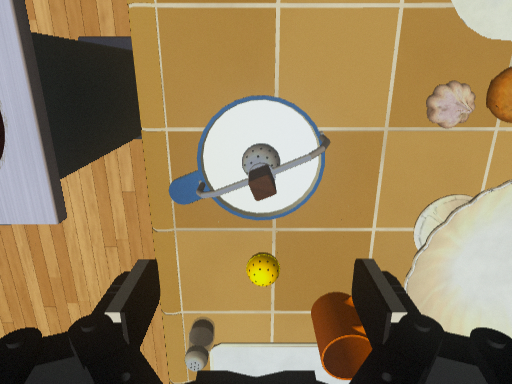

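View pics/w_1.png

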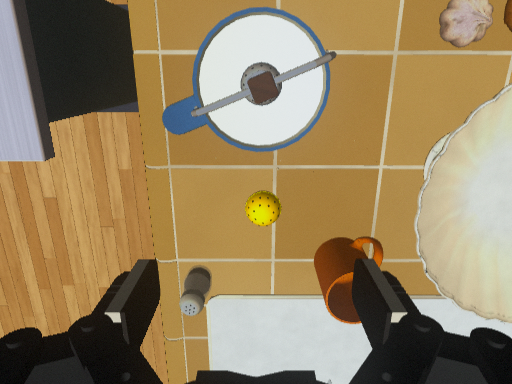

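View 0 shows the steel ball in the dish at (260,158), the grip at about (262,180), the ear tip at about (172,190) and the yellow decoy at (263,270). View 1 has the grip at (261,84) and the ear tip at about (165,120). A close crop will check the choice and give exact points.

Run:
```python
import cv2,numpy as np
a=cv2.imread("pics/w_0.png")[130:220,160:340];b=cv2.imread("pics/w_1.png")[40:140,160:340]
c=np.vstack([cv2.resize(x,None,fx=3,fy=3,interpolation=cv2.INTER_CUBIC) for x in(a,b)])
cv2.imwrite("pics/crop.png",c)
```

```text
(no output)
```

View pics/crop.png

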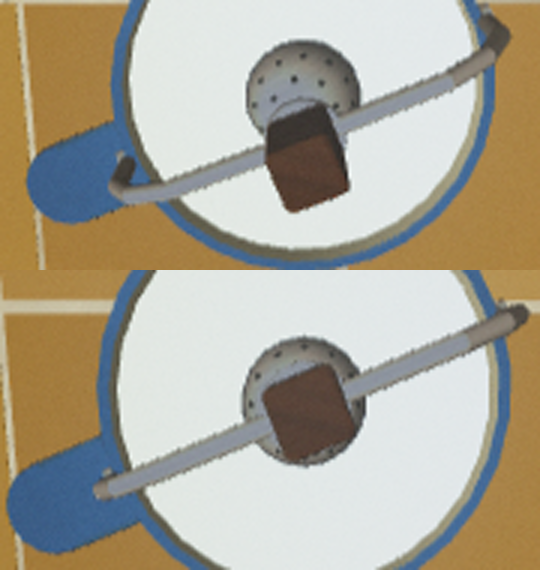

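Run:
```python
from h import *
import pickle
D=pickle.load(open("D.pkl","rb"));c=get_calibration("wrist")
P={"griptop":[(262.3,187.7),(263,87)],"ball":[(261.3,162),(261.3,83.7)],"eartip":[(169.5,193.5),(163,119.5)],"hoopL":[(201,193.5),(195,113.5)],"hoopR":[(326,142),(333,55)]}
X={}
for n,p in P.items():
    X[n],r=tri([ray(c,*p[i],D[i][0]) for i in(0,1)]);print(n,X[n].round(1),np.round(r,1))
ang=lambda a,b:np.degrees(np.arctan2(*(b-a)[1::-1]))
print(ang(X["eartip"],X["griptop"]),ang(X["hoopL"],X["hoopR"]),ang(X["eartip"],X["ball"]))
a=[atz(ray(c,*P["hoopL"][i],D[i][0]),100) for i in(0,1)];b=[atz(ray(c,*P["hoopR"][i],D[i][0]),100) for i in(0,1)]
print([ang(a[i],b[i]) for i in (0,1)],a,b)
for z in(142,): print([atz(ray(c,*P["griptop"][i],D[i][0]),z).round(1) for i in (0,1)])
print([atz(ray(c,*P["eartip"][i],D[i][0]),24).round(1) for i in (0,1)],[atz(ray(c,*P["ball"][i],D[i][0]),33).round(1) for i in (0,1)])
```

```text
griptop [456.2 -53.3 140.6] [0. 0.]
ball [456.4 -53.5  33.5] [0.2 0.2]
eartip [332.5 -96.7  36. ] [0.1 0.1]
hoopL [379.6 -85.7  67.2] [0.8 0.8]
hoopR [535.5 -21.9  59.9] [0.6 0.6]
19.344518918448088 22.269726848924677 19.201950409702153
[np.float64(23.10025682118005), np.float64(22.18193553177845)] [array([386.06361632, -73.98893241, 100.        ]), array([384.51541621, -82.08546999, 100.        ])] [array([526.53838304, -14.07062256, 100.        ]), array([527.66254977, -23.72084843, 100.        ])]
[array([456.1, -52.8, 142. ]), array([456.2, -53.2, 142. ])]
[array([ 329.1, -101. ,   24. ]), array([329.3, -98.3,  24. ])] [array([456.7, -53.7,  33. ]), array([456.2, -53.6,  33. ])]
```

The measurements agree with the description: grip top at z=141, directly over the ball, and the ear tip 135 mm out at about 21–22°. Grasp now, take a zero reading, then lift slowly.

```bash
cat >> h.py <<'E'
def avg(n=20):
    F=[]
    for _ in range(n): wait(.03);o=get_obs();F.append(np.r_[o["wrist_force"],o["moment"],o["effort"]])
    F=np.array(F);return F.mean(0).round(3),F.std(0)[:3].round(3)
E
python3 - <<'E'
from h import *
Y=111.5
goto([456.2,-53.3,200],[180,0,Y]); wait(.3); print("free",avg(15))
move_l([456.2,-53.3,108.5],speed=80); wait(.2)
print(get_obs()["tcp_pos"])
g=grip(15,60);wait(.3);o=get_obs();print(g,o["grip_width"],o["grip_force"],o["tcp_pos"],o["ee_rot"],o["wrist_force"])
if 20<o["grip_width"]<30:
    p=o["tcp_pos"]
    move_l([456.2,-53.3,140],speed=30)
    move_l([456.2,-53.3,209],speed=50); wait(.6); print("held",avg(25)); o=get_obs()
    print(o["t"],o["tcp_pos"],o["ee_rot"],o["grip_width"],o["joint_pos"].round(1))
    im=get_image("wrist");cv2.imwrite("pics/held.png",im[:,:,::-1])
E
```

```text
free (array([-1.7000e-02,  1.3600e-01,  5.1000e-02, -7.0000e-03, -1.0000e-03,
       -3.0000e-03, -2.6000e-02, -2.4543e+01, -2.9554e+01, -2.0000e-03,
       -6.0000e-03,  0.0000e+00]), array([0.625, 0.317, 0.5  ]))
[456.60625755 -53.40268714 109.02610843]
False 23.246943036059566 60.565897822380066 [456.62847696 -53.35089394 108.65703997] [1.79947412e+02 2.99296616e-02 1.11497630e+02] [ 2.3736819  -0.52632551 -0.32169751]
held (array([-1.9200e-01, -9.0000e-03, -5.7000e+00,  6.0000e-03, -0.0000e+00,
       -3.0000e-03, -0.0000e+00, -2.6808e+01, -3.2513e+01, -1.0000e-03,
        4.0000e-03,  0.0000e+00]), array([0.544, 0.387, 0.591]))
12.5083 [456.20634627 -53.31057248 209.00548846] [-1.79999731e+02  3.81446073e-04  1.11499229e+02] 23.36428426252313 [-15.4  -7.2 115.3  -0.   71.9 -36.9]
```

View pics/held.png

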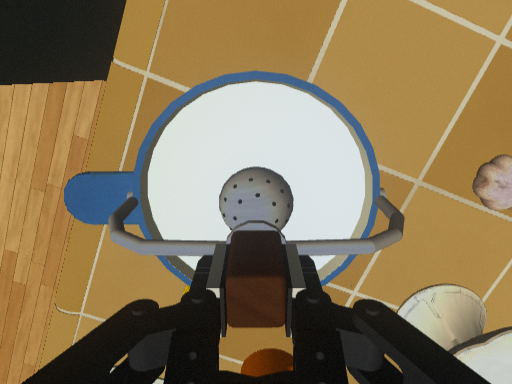

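Run:
```python
from h import *
move_l([456.2,-53.3,200],speed=30); wait(.5)
for _ in range(4): print(avg(40))
o=get_obs();print(o["t"],o["tcp_pos"],o["grip_width"])
```

```text
(array([ 7.0000e-02,  3.1000e-02, -5.6110e+00,  6.0000e-03, -2.0000e-03,
        3.0000e-03, -0.0000e+00, -2.6973e+01, -3.2232e+01, -1.0000e-03,
        4.0000e-03,  0.0000e+00]), array([0.456, 0.511, 0.462]))
(array([-2.5000e-02,  1.8000e-02, -5.4380e+00,  5.0000e-03,  6.0000e-03,
        7.0000e-03, -0.0000e+00, -2.6971e+01, -3.2230e+01, -1.0000e-03,
        4.0000e-03, -0.0000e+00]), array([0.504, 0.38 , 0.45 ]))
(array([ 1.2100e-01, -5.1000e-02, -5.4410e+00, -5.0000e-03, -4.0000e-03,
       -1.0000e-02, -0.0000e+00, -2.6971e+01, -3.2230e+01, -1.0000e-03,
        4.0000e-03,  0.0000e+00]), array([0.534, 0.5  , 0.499]))
(array([-4.7000e-02, -1.2000e-02, -5.7010e+00,  6.0000e-03, -7.0000e-03,
        0.0000e+00, -0.0000e+00, -2.6971e+01, -3.2230e+01, -1.0000e-03,
        4.0000e-03,  0.0000e+00]), array([0.553, 0.5  , 0.424]))
18.8417 [456.19267467 -53.3031739  199.98520793] 22.88436031693581
```

216 g ± 5 g is below half, and the joint-torque change agrees (also under 6 N), so the ear goes left. I'll turn gently with the last joint only.

Run:
```python
from h import *
move_l([456.2,-53.3,209],speed=30)
q=np.array(get_obs()["joint_pos"]);o=get_obs()
for y in np.linspace(111.5,0,7)[1:]:
    q2=solve_ik([456.2,-53.3,209],[180,0,float(y)])
    if q2 is None or abs(np.array(q2)-q)[:5].max()>1.5: print("bad",y,q2);break
    move_j(q2)
wait(.5);o=get_obs();print(o["t"],o["tcp_pos"],o["ee_rot"],o["joint_pos"].round(1),o["grip_width"])
im=get_image("wrist")
cv2.imwrite("pics/turned.png",im[:,:,::-1])
c=get_calibration("wrist")
m=cv2.inRange(cv2.cvtColor(im,cv2.COLOR_RGB2HSV),(95,110,50),(125,255,255))
ear=m[150:245,50:128];ys,xs=np.nonzero(ear);u,v=xs.mean()+50,ys.mean()+150
e=atz(ray(c,u,v,o),104.6);print("ear",u,v,len(xs),e,np.degrees(np.arctan2(e[1]+53.3,e[0]-456.2)))
im=get_image("scene");cv2.imwrite("pics/scene1.png",cv2.resize(im[100:290,140:400,::-1],(780,570),interpolation=cv2.INTER_CUBIC))
```

```text
22.2417 [456.20818811 -53.30656696 209.021074  ] [ 1.79999137e+02 -2.65622639e-03  2.30816393e-02] [-15.4  -7.2 115.3  -0.   71.9  74.5] 23.26396582783475
ear 95.76452715533611 196.06342575009495 2633 [450.4269273   68.37994703 104.6       ] 92.71634606230796
```

View pics/turned.png

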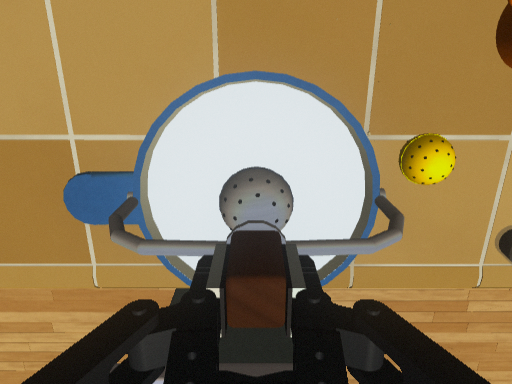

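View pics/scene1.png

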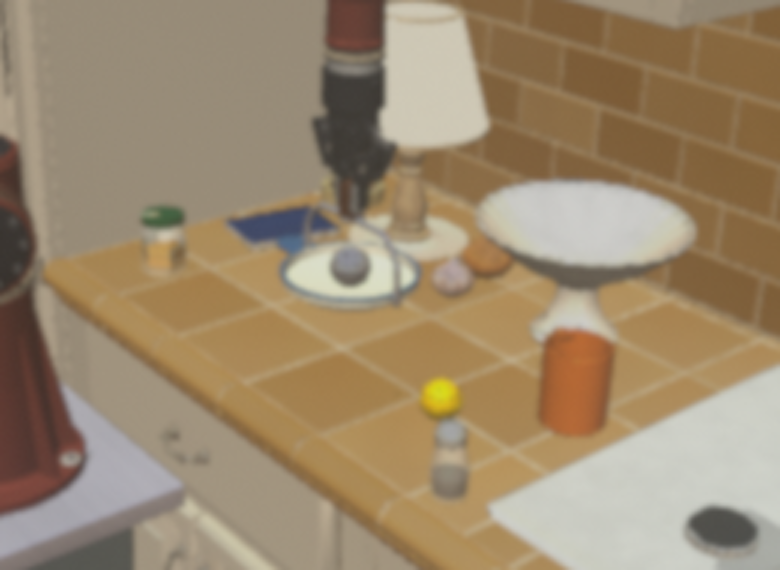

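The turned dish is level, with the ball centred at (256,203). In the wrist view the ear points left (rows 172–223), which is world +y. I used the wrong ear height (it should be about 126 mm), so I'll recompute its direction.

Run:
```python
from h import *
c=get_calibration("wrist");o=get_obs()
a=lambda p,q:np.degrees(np.arctan2(q[1]-p[1],q[0]-p[0]))
ball=atz(ray(c,256.5,203,o),133.5)
e=atz(ray(c,80,197.5,o),126.4)
print(ball,e,a(ball,e),a(o["tcp_pos"],e))
L=atz(ray(c,160,246.5,o),198);R=atz(ray(c,345,245.5,o),198);print(a(R,L))
# level: rim extents left/right at z=130
for u in(134,380): print(atz(ray(c,u,176,o),130.4))
print(o["t"],o["grip_width"],np.abs(o["qvel"]).max())
```

```text
[455.9650889  -55.01637968 133.5       ] [457.34508471  68.69817713 126.4       ] 89.36091064715345 89.46207692258757
90.3450979575306
[474.26738181  27.51041063 130.4       ]
[ 474.25554371 -138.19453489  130.4       ]
22.3417 22.896209317372715 0.23598347298267106
```

```bash
python3 -c "
from station import *
wait(.5);print(sign_off())"
```

```text
the job is handed in; nothing more can be done
None
```

I weighed the ball at about 216 g (under half full), so I turned the dish to point its blue ear squarely left, to the pantry (measured within 1°). I handed the job in with the dish held level and still about 10 cm up, the ball in the middle; the sign-off gave no verdict.

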